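# Hold the bowl feeder's guard gate open for the setter

## Task

Rivets have jammed in the bowl feeder and the setter needs both hands inside its clear guard. Squeeze the locking catch on the fixed part of the guard's front until it is fully in (it stays back), then squeeze the catch on the gate itself and, keeping it squeezed, swing the gate out past its half-open check until it stands about square to the guard's front. Finish while still gripping the squeezed gate catch and holding the gate wide open against its closing spring; leave the tray, oil can, caster and screwdriver where they are.

Things in the scene. Friction and masses are not known exactly. Their poses are not given: they have to be found in the camera images.
- lock_catch (a point): Locking catch on top of the narrow fixed part of the guard's front, beside the gate's free edge. Two upright black tabs (6 mm thick, 24 wide) stand in a low steel channel. Origin: midway between the tabs at grip height, 36 mm above the rail; tabs reach 20 mm above it, channel and bolts lie 23 mm below it. y: along the line of the two tabs, away from the gate; x: into the guard; z: up.
- gate_catch (a point): The gate's own catch, same make and size as lock_catch, on the gate's top rail, about 137 mm along the front from lock_catch; moves with the gate. Origin midway between its tabs at grip height, 36 mm above the rail; tabs reach 20 mm above it, channel and bolts lie 23 mm below it. y: along the line of the tabs, from hinge to free edge; x: into the guard while shut; z: up.
- gate: The gate: clear panel in a frame of 30 mm aluminium profile, 45 to 195 mm above the bench, 225 mm from the hinge axis to its free edge. Origin: on its vertical hinge axis, at the height of the bench; y: towards its free edge, x: into the guard while shut, z: up. gate_catch lies at (20, 155, 231) mm in this frame.
- gate_swing (a joint): Gate's swing, rad: 0 shut, grows as it opens outwards (counter-clockwise from above), square at 1.57, stop at 1.75. A closing spring pulls with 1 to 3 N at the catch; the half-open check (spring plunger over a lobe on the hinge, crest at 0.6) adds up to about 4 N. Let go from wide, it swings back and rests on the check near 0.8.
- lock_tab (a joint): How far each lock_catch tab is squeezed in, m: 0 at rest (60 mm over the tabs' outer faces), 0.012 fully in (36 mm). The tabs are geared: both slide inwards alike. Stiff, about 6 N, no spring: it stays where it is left. Its bolt is clear of the gate from 0.008.
- gate_tab (a joint): How far each gate_catch tab is squeezed in, m: 0 at rest (60 mm over the tabs' outer faces), 0.012 fully in (36 mm); both slide inwards alike. Sprung: about 4 N to start, 13 N fully in; springs out when let go. Its bolt is clear of the guard's post from 0.008.
- tray: Shallow steel tray, 150 x 110 x 28 mm, with riveted brackets in it, loose on the bench in front of the fixed part of the guard; origin at the centre of its underside. A bystander.
- oil_can: Small steel oil can with a thin spout, 64 mm across and 135 mm tall, loose on the bench on either side of the guard; origin at the centre of its underside. A bystander.
- caster: Small plate caster, wheel 42 mm across, 60 mm tall, loose on the bench on either side of the guard; origin under its centre on the bench. A bystander.
- screwdriver: Screwdriver, 190 mm long, lying on the bench beside the guard on the locking catch's side; origin under its middle. A bystander.

How it is judged:
By the outcome, as a careful person would: the job done as asked, in the order asked, and still so for the second after the job is handed in, while the arm keeps its last pose, push and grip.
It also fails if it takes over 46 s, if anything falls off the work surface, if the arm or the gripper's body presses on something with over 40 N, if the wrist force passes 120 N, or if a joint passes its speed limit or range.

## Robot

A 6-joint arm with a two-finger parallel gripper is mounted at the origin on the work surface. World frame = base frame: x ahead of the robot, y to its left, z up, the work surface at z = 0. Lengths are in m, angles in rad, forces in N, time in s.
With the tool pointing down it reaches from about 0.375 to 0.9 m from the base axis. Payload 3.1 kg.
Tool frame: the origin (TCP) lies at the centre of the arm's flange, where the gripper is bolted on; the fingertips stand 173 mm ahead of it and the grasp point (between the pads) lies 155 mm ahead of it (tip_extent is the distance from the TCP to the fingertips, in m); z points along the fingers, y is the direction in which the jaws open and shut (so a half turn about z gives the same grasp; the last joint's range is limited). The gripper opens to 85 mm and grips with 20 to 120 N. Pads are 22 mm wide; open, the fingers measure 114 mm over their backs; the gripper's body (76 mm by 85 mm) begins 54 mm behind the grasp point. The pads swing forward as they close: fully open they stand 13 mm farther back than shut.
Start: joints at [-1.425, 0.527, 1.433, -0, 1.181, -0.178], TCP at [0.199, -0.592, 0.405] pointing down, gripper open.
Joint ranges: [-3.08, 3.08], [-0.75, 2.2], [0.22, 2.44], [-1.43, 4.57], [0, 2.65], [-2.85, 2.85]. Speed limits (rad/s): [2.79, 2.79, 3.14, 3.14, 3.14, 3.14].

## Interface

Orientations are given as a unit quaternion [x, y, z, w].
In Python, from station import sense, snapshot, sign_off, tip_extent gives the robot as it stands. The module is installed in compiled form; this text tells all that it offers.
- The arm moves only by the tool servo_tool, never from a script. Its argument "rows" is a list of rows, each a list of 3 entries, a list of its own where there are three numbers: the shift along the tool's x, y, z in mm, then the turn about the tool's z in degrees, then the opening, from -1 (shut) to 1 (fully open), so that 0 is half open. A call has 1 to 8 rows; each row is the pose to reach, as a shift and turn from the pose measured when the call began, along the tool's axes at that moment; what a row does not reach only later rows make up. A row lasts 1/10 s, in which the tool goes at most 50 mm and 8.59 degrees, less where a joint would pass 70% of its speed; a pose out of reach is approached as far as the arm can. A call with a gripper value outside its range is refused whole. The fingers move at their own pace and stop on an object; "force" is the grip in N (left out, the last holds). Time passes only in rows, so rows that repeat a pose let the fingers close. It gives the time, the measured TCP pose, the force and the opening at its end, in the units of the state.
- sense(): the state, without advancing time (a new reading comes with each control period).
- snapshot(name): name is "scene" or "top" or "wrist"; returns a dict with "image" (480x640x3 uint8, blue, green, red), "z_map" (480x640 float32, m along the optical axis (not along the pixel's ray), 0 where there is no reading), "vertical_fov" (degrees; the focal length in pixels is half the picture's height over the tangent of half this angle, whatever the lens; pixels are square), "cx", "cy" (the principal point, pixels), "cam_to_world" (4x4, takes a point from camera to world coordinates). Camera axes: x right, y down, z forward; pixel columns grow to the right and rows downward; lengths in m; the calibration is good to about 2 mm. The wrist camera is an equidistant fisheye: a pixel r from the principal point sees the ray r / f radians off the axis. A picture is of the moment at which its call begins.
- sign_off(): hands the job in, once; it reports no verdict.
The state is a dict: "t": time; "q": joint angles; "qd": joint speeds; "tau": joint torques, N m; "tcp_pos": TCP position; "tool_rot": TCP orientation; "force": force on the tool from outside, world axes, zero at the start; "ft_torque": the same for the moment, N m; "finger_gap": opening from 0.0 (shut) to 1.0 (fully open).
Only numpy, scipy, OpenCV 4.12 (cv2) and the standard library are available. Lean on these libraries where they do the work, as an engineer would, in place of code of your own. Each camera call takes 0.05 s, during which the arm holds its last target. There are 200 camera calls.

## Working session

There is one attempt and no reset: what is moved stays moved. The work goes in short steps, Python scripts to look and compute and a tool call to move; the robot and the scene stay as the last step left them, time stands still between calls to the robot, and variables do not carry over. Pictures are saved under pics/ and viewed, about 8 in all and at most 12, crops included, and the job is handed in when it is done.

Besides the shell and the picture viewer there is one more tool, called in YAML: its name, and indented under it one key for each argument. servo_tool: Moves the arm, as the interface text tells. Its arguments: {"type":"object","properties":{"rows":{"type":"array"},"force":{"type":"number"}},"required":["rows"]}

```bash
mkdir -p pics; cat > h.py <<'E'
import numpy as np, cv2
from station import sense, snapshot, sign_off, tip_extent
def world(s):
    f=240/np.tan(np.radians(s["vertical_fov"])/2); z=s["z_map"]
    v,u=np.mgrid[:480,:640]; P=np.stack([(u-s["cx"])/f*z,(v-s["cy"])/f*z,z],-1)
    T=np.array(s["cam_to_world"]); W=P@T[:3,:3].T+T[:3,3]; W[z<=0]=np.nan
    return W
E
python3 - <<'E'
from h import *
np.set_printoptions(precision=3,suppress=True)
for n in ("scene","top"):
    s=snapshot(n); cv2.imwrite(f"pics/{n}1.png",s["image"]); np.savez(f"{n}1.npz",**s)
    print(n,s["vertical_fov"],np.array(s["cam_to_world"]))
print(sense())
E
```

```text
scene 49.785475983109286 [[-0.996 -0.08   0.049  0.52 ]
 [-0.093  0.863 -0.497  0.619]
 [-0.003 -0.499 -0.867  1.219]
 [ 0.     0.     0.     1.   ]]
top 43.73639367563229 [[ 0.017 -0.994  0.11   0.44 ]
 [-1.    -0.018 -0.01   0.003]
 [ 0.012 -0.11  -0.994  1.382]
 [ 0.     0.     0.     1.   ]]
{'t': 0.1, 'q': array([-1.425,  0.528,  1.434, -0.   ,  1.181, -0.179]), 'qd': array([ 0.002, -0.003, -0.005, -0.   , -0.002, -0.002]), 'tau': array([ -0.001, -44.33 , -17.859,  -0.   ,   0.004,  -0.   ]), 'tcp_pos': array([ 0.199, -0.592,  0.404]), 'tool_rot': array([ 0.987,  0.162,  0.   , -0.001]), 'force': array([-0.261,  1.021, -0.511]), 'ft_torque': array([0.025, 0.023, 0.014]), 'finger_gap': 1.001711796792736}
```

View pics/scene1.png

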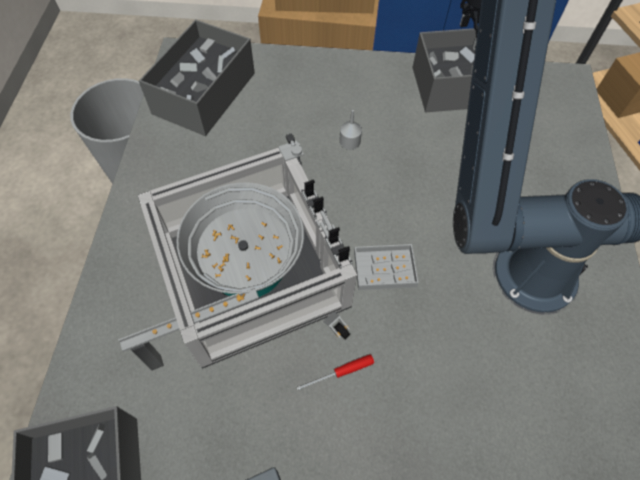

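View pics/top1.png

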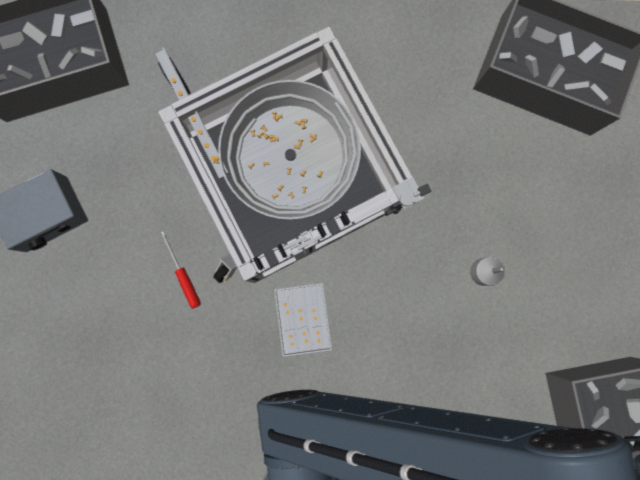

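The scene and top views agree. In the top view the lock tabs are near (262,262) and (283,254), the gate tabs near (322,231) and (343,218), and the hinge at about (405,200). The tray is in front of the fixed part, and the oil can stands in the gate's half of the bench at (490,270).

```bash
python3 - <<'E'
from h import *
np.set_printoptions(precision=4,suppress=True)
for n in ("scene","top"):
    s=dict(np.load(f"{n}1.npz")); W=world(s); im=s["image"]
    m=((im.max(-1)<60)&(W[...,2]>.225)&(W[...,2]<.27)&(W[...,0]>.3)).astype(np.uint8)
    k,L,st,c=cv2.connectedComponentsWithStats(m)
    for i in range(1,k):
        if st[i,4]<15: continue
        p=W[L==i]; t=p[p[:,2]>.243]
        print(n,c[i],st[i,4],"mean",p.mean(0),"top",len(t),t.mean(0) if len(t) else "", "zmax",p[:,2].max())
s=dict(np.load("top1.npz")); W=world(s)
for nm,(u,v) in dict(can=(487,270),can2=(500,268),hinge=(405,190),hingeblk=(394,209),cas=(221,271),tray=(303,320),blk=(425,189),post=(250,270)).items(): print(nm,W[v,u])
# oil can mask points
a=(W[...,2]>.03)&(W[...,1]<-.2)&(W[...,1]>-.5)&(W[...,0]>.3)&(W[...,0]<.6)
a[:, :440]=False
p=W[a]; print("can",p.min(0),p.max(0),p.mean(0),len(p))
E
```

```text
scene [309.1176 184.9118] 68 mean [ 0.5919 -0.059   0.2414] top 28 [ 0.5915 -0.058   0.252 ] zmax 0.25747482560784374
scene [317.5714 202.3407] 91 mean [ 0.5683 -0.0124  0.2428] top 47 [ 0.5686 -0.013   0.2507] zmax 0.2555353353333688
scene [333.2857 232.4714] 70 mean [0.5276 0.0615 0.2419] top 33 [0.5274 0.062  0.2517] zmax 0.25782699477134485
scene [343.3297 251.6484] 91 mean [0.5029 0.1075 0.244 ] top 52 [0.5039 0.1068 0.251 ] zmax 0.2569940790357108
top [344.8444 217.1778] 45 mean [ 0.5932 -0.0583  0.2515] top 45 [ 0.5932 -0.0583  0.2515] zmax 0.25576830956346486
top [320.8654 229.7885] 52 mean [ 0.5683 -0.013   0.2502] top 46 [ 0.5689 -0.013   0.2516] zmax 0.2588790106099583
top [281.5581 250.2093] 43 mean [0.5279 0.0609 0.2511] top 42 [0.5282 0.061  0.2514] zmax 0.2572616202145144
top [257.902  262.7255] 51 mean [0.5034 0.105  0.2512] top 51 [0.5034 0.105  0.2512] zmax 0.25603320404479657
can [ 0.5062 -0.3812  0.0737]
can2 [ 0.508  -0.3914  0.132 ]
hinge [ 0.6578 -0.1815  0.1982]
hingeblk [ 0.6351 -0.1743  0.09  ]
cas [0.4952 0.2058 0.0407]
tray [0.3885 0.0208 0.0065]
blk [ 0.6575 -0.2187  0.2145]
post [0.4919 0.1254 0.1933]
can [ 0.3    -0.4251  0.0307] [ 0.5365 -0.2044  0.832 ] [ 0.3409 -0.2739  0.6547] 4078
```

servo_tool:
  rows:
    - [[0, 0, -40], 0, 1]
    - [[0, 0, -70], -3, 1]
    - [[30, -31, -70], -6, 1]
    - [[60, -62, -70], -10, 1]
    - [[95, -98, -70], -10, 1]
    - [[130, -134, -70], -10, 1]
    - [[165, -170, -70], -10, 1]
    - [[200, -206, -70], -10, 1]
  force: 30

```text
t: 0.9
tcp_pos: [0.3232, -0.3318, 0.474]
tool_rot: [0.969, 0.247, 0.0, -0.001]
force: [1.6, -0.5, -0.3]
finger_gap: 1.001
```

```bash
cat >> h.py <<'E'
from scipy.spatial.transform import Rotation as R
def to(p,jaw):   # target TCP position, jaw (tool y) heading deg in world -> tool shift mm, tool-z turn deg
    s=sense(); M=R.from_quat(s["tool_rot"]).as_matrix()
    d=M.T@(np.array(p)-s["tcp_pos"])*1000
    h=np.degrees(np.arctan2(M[1,1],M[0,1])); print("t",s["t"],"tcp",s["tcp_pos"].round(4),"jaw",h.round(2),"F",s["force"].round(1),"gap",round(float(s["finger_gap"]),3))
    print("shift",d.round(1),"turn",round(-((jaw-h+180)%360-180),2))
E
python3 -c "
from h import *
print(tip_extent if not callable(tip_extent) else tip_extent())
to([.5158,.0835,.47],-61.6)"
```

```text
0.1734
t 0.9 tcp [ 0.3232 -0.3318  0.474 ] jaw -61.43 F [ 1.6 -0.5 -0.3] gap 1.001
shift [ 367.7 -272.7    5. ] turn 0.17
```

servo_tool:
  rows:
    - [[37, -27, 0], 0, 1]
    - [[74, -55, 0], 0, 1]
    - [[112, -83, 0], 0, 1]
    - [[150, -111, 0], 0, 1]
    - [[190, -141, 0], 0, 1]
    - [[230, -171, 0], 0, 1]
    - [[265, -197, 0], 0, 1]
    - [[300, -223, 0], 0, 1]

```text
t: 1.7
tcp_pos: [0.4803, 0.0095, 0.4746]
tool_rot: [0.969, 0.247, -0.0, -0.001]
force: [0.7, -0.6, 0.5]
finger_gap: 1.0
```

```bash
python3 -c "
from h import *
to([.5158,.0835,.46],-61.6)"
```

```text
t 1.7 tcp [0.4803 0.0095 0.4746] jaw -61.4 F [ 0.7 -0.6  0.5] gap 1.0
shift [ 66.5 -47.9  14.8] turn 0.2
```

servo_tool:
  rows:
    - [[35, -25, 5], 0, 1]
    - [[60, -43, 10], 0, 1]
    - [[66, -48, 15], 0.2, 1]
    - [[66, -48, 15], 0.2, 1]
    - [[66, -48, 15], 0.2, 1]

```text
t: 2.2
tcp_pos: [0.5148, 0.0826, 0.4594]
tool_rot: [0.969, 0.245, -0.001, -0.001]
force: [0.2, -0.2, -0.1]
finger_gap: 1.004
```

```bash
python3 - <<'E'
from h import *
to([.5158,.0835,.39],-61.6)
s=snapshot("wrist"); cv2.imwrite("pics/w1.png",s["image"]); np.savez("w1.npz",**s)
print(s["vertical_fov"],s["cx"],s["cy"]); print(np.array(s["cam_to_world"]).round(3))
E
```

```text
t 2.2 tcp [0.5148 0.0826 0.4594] jaw -61.61 F [ 0.2 -0.2 -0.1] gap 1.004
shift [ 1.4 -0.1 69.4] turn -0.01
65.70646984690485 320.5306271143004 241.59782757332428
[[ 0.476 -0.839 -0.264  0.58 ]
 [-0.88  -0.455 -0.139  0.118]
 [-0.003  0.298 -0.955  0.428]
 [ 0.     0.     0.     1.   ]]
```

View pics/w1.png

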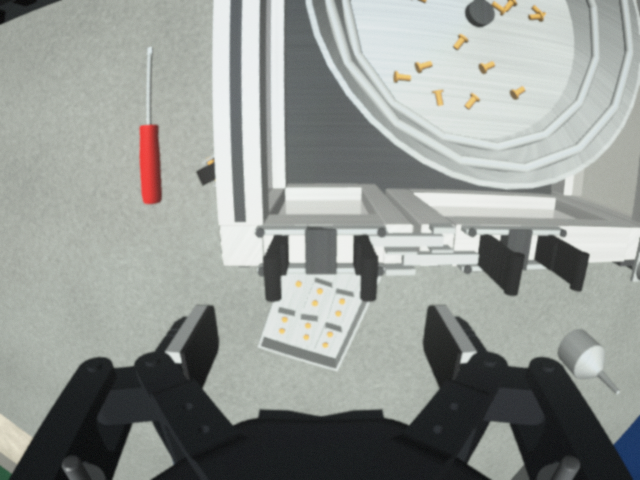

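The wrist view has the lock tabs at (275,268) and (366,268). Their midpoint is at column 320.5, which is the principal column, so the jaws straddle them centrally. The tray and screwdriver are clear, so I'll descend and squeeze.

servo_tool:
  rows:
    - [[1, 0, 25], 0, 1]
    - [[1, 0, 48], 0, 1]
    - [[1, 0, 62], 0, 1]
    - [[1, 0, 69], 0, 1]
    - [[1, 0, 69], 0, 1]
    - [[1, 0, 69], 0, 1]

```text
t: 2.85
tcp_pos: [0.5159, 0.0823, 0.3915]
tool_rot: [0.97, 0.244, 0.0, -0.001]
force: [-0.2, 0.0, -0.3]
finger_gap: 0.998
```

servo_tool:
  rows:
    - [[0, 0, 0], 0, 0.3]
    - [[0, 0, 0], 0, 0]
    - [[0, 0, 0], 0, -0.3]
    - [[0, 0, 0], 0, -0.6]
    - [[0, 0, 0], 0, -1]
    - [[0, 0, 0], 0, -1]
    - [[0, 0, 0], 0, -1]
    - [[0, 0, 0], 0, -1]
  force: 30

```text
t: 3.65
tcp_pos: [0.5155, 0.0832, 0.3925]
tool_rot: [0.97, 0.245, 0.0, -0.002]
force: [-3.3, 4.4, 6.9]
finger_gap: 0.412
```

```bash
python3 - <<'E'
from h import *
to([.5158,.0835,.39],-61.6)
s=snapshot("wrist"); cv2.imwrite("pics/w2.png",s["image"])
E
```

```text
t 3.65 tcp [0.5155 0.0832 0.3925] jaw -61.69 F [-3.3  4.4  6.9] gap 0.412
shift [ 0.4 -0.1  2.6] turn -0.09
```

View pics/w2.png

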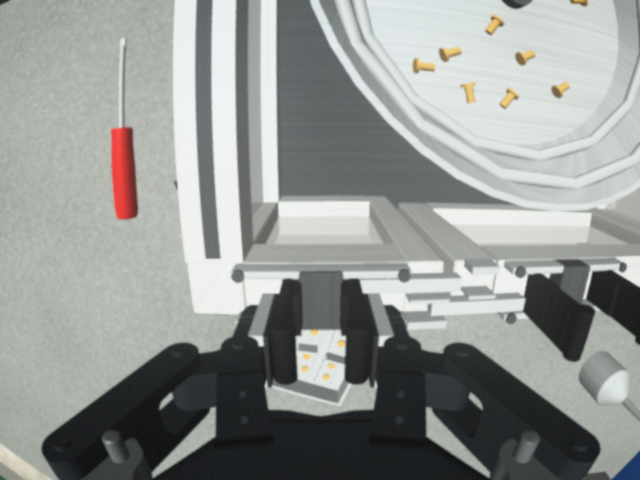

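The pads hold both lock tabs in at a gap of 0.41, about 35 mm (expected 36 mm). I'll let it settle, then release and rise.

servo_tool:
  rows:
    - [[0, 0, 0], 0, -1]
    - [[0, 0, 0], 0, -1]
    - [[0, 0, 0], 0, 0]
    - [[0, 0, 0], 0, 1]
    - [[0, 0, 0], 0, 1]
    - [[0, 0, 0], 0, 1]
    - [[0, 0, 0], 0, 1]
    - [[0, 0, 0], 0, 1]

```text
t: 4.5
tcp_pos: [0.5155, 0.0832, 0.3926]
tool_rot: [0.97, 0.245, 0.0, -0.002]
force: [1.4, 1.6, 0.4]
finger_gap: 1.001
```

servo_tool:
  rows:
    - [[0, 0, -20], 0, 1]
    - [[0, 0, -50], 0, 1]
    - [[0, 0, -70], 0, 1]
    - [[0, 0, -75], 0, 1]
    - [[0, 0, -75], 0, 1]

```text
t: 5.0
tcp_pos: [0.5155, 0.0829, 0.4681]
tool_rot: [0.97, 0.245, 0.001, -0.002]
force: [-0.3, 0.4, -0.8]
finger_gap: 0.998
```

```bash
python3 - <<'E'
from h import *
s=snapshot("scene"); W=world(s); im=s["image"]; cv2.imwrite("pics/s2.png",im)
w=snapshot("wrist"); cv2.imwrite("pics/w3.png",w["image"][150:350,200:640])
m=((im.max(-1)<60)&(W[...,2]>.225)&(W[...,2]<.262)&(W[...,0]>.3)).astype(np.uint8)
k,L,st,c=cv2.connectedComponentsWithStats(m)
for i in range(1,k):
    if st[i,4]>14: print(c[i],st[i,4],W[L==i].mean(0))
to([.5805,-.0356,.467],-61.6)
E
```

```text
[308.84375 184.96875] 64 [ 0.59254305 -0.05871982  0.24145622]
[317.61290323 202.31182796] 93 [ 0.56827047 -0.01252804  0.24273474]
[336.         236.74626866] 67 [0.52093345 0.07203896 0.24267493]
[340.09090909 247.57142857] 77 [0.51037434 0.09800111 0.24334144]
t 5.1 tcp [0.5151 0.0829 0.4665] jaw -61.69 F [-0.9 -1.  -0.6] gap 0.998
shift [  1.4 135.4  -1.1] turn -0.09
```

View pics/w3.png

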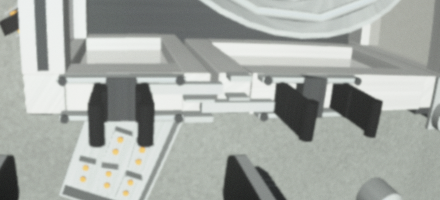

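The lock tabs stayed in. They measure 28 mm apart against 52 mm before, so each moved about 12 mm. In the crop they stand at (97,115) and (146,115), with the gate tabs at (295,110) and (357,110). Next is the gate catch.

servo_tool:
  rows:
    - [[0, 35, 0], 0, 1]
    - [[1, 75, 0], 0, 1]
    - [[1, 115, 0], 0, 1]
    - [[1, 135, 0], 0, 1]
    - [[1, 135, 0], 0, 1]
    - [[1, 135, 0], 0, 1]

```text
t: 5.7
tcp_pos: [0.5795, -0.0352, 0.4646]
tool_rot: [0.97, 0.244, -0.002, -0.003]
force: [-0.3, -1.0, 0.3]
finger_gap: 0.999
```

```bash
python3 - <<'E'
from h import *
to([.5805,-.0356,.392],-61.6)
s=snapshot("wrist"); cv2.imwrite("pics/w4.png",s["image"])
im=s["image"]; m=(im.max(-1)<60).astype(np.uint8); m[:200]=0;m[330:]=0;m[:,:200]=0;m[:,440:]=0
k,L,st,c=cv2.connectedComponentsWithStats(m)
for i in range(1,k):
    if st[i,4]>200: print(c[i],st[i])
E
```

```text
t 5.7 tcp [ 0.5795 -0.0352  0.4646] jaw -61.74 F [-0.3 -1.   0.3] gap 0.999
shift [ 0.9  1.4 72.6] turn -0.14
[284.16730038 259.05703422] [273 234  21  61 526]
[371.3558952  265.23799127] [361 235  21  60 458]
[207.73913043 320.01811594] [200 307  16  23 276]
[432.67322835 319.75590551] [426 307  14  23 254]
```

View pics/w4.png

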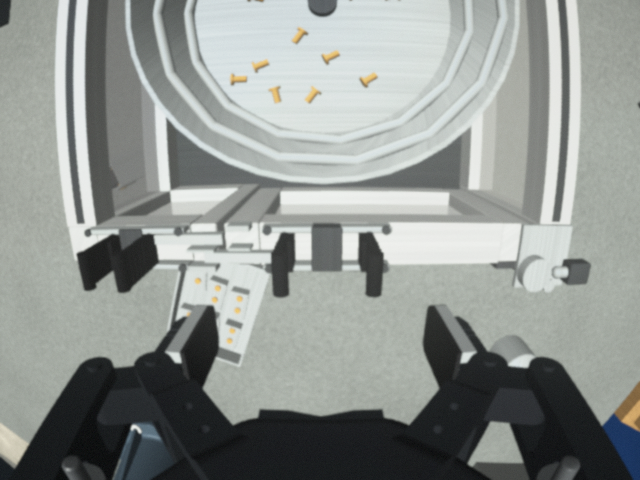

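The gate tabs are at (283,262) and (371,265). Their midpoint, about column 327, is 3–4 mm towards +y of the tool, so I'll correct by 3 mm. The nominal 137 mm spacing agrees with that.

servo_tool:
  rows:
    - [[1, 3, 20], 0, 1]
    - [[1, 3, 45], 0, 1]
    - [[1, 3, 64], 0, 1]
    - [[1, 3, 71], 0, 1]
    - [[1, 3, 71], 0, 1]
    - [[1, 3, 71], 0, 1]

```text
t: 6.35
tcp_pos: [0.5813, -0.0357, 0.3948]
tool_rot: [0.969, 0.245, -0.001, -0.003]
force: [0.3, 1.2, 0.7]
finger_gap: 1.001
```

servo_tool:
  rows:
    - [[0, 0, 0], 0, 0.3]
    - [[0, 0, 0], 0, 0]
    - [[0, 0, 0], 0, -0.3]
    - [[0, 0, 0], 0, -0.6]
    - [[0, 0, 0], 0, -1]
    - [[0, 0, 0], 0, -1]
    - [[0, 0, 0], 0, -1]
    - [[0, 0, 0], 0, -1]
  force: 45

```text
t: 7.15
tcp_pos: [0.5822, -0.0362, 0.3973]
tool_rot: [0.969, 0.245, 0.001, -0.001]
force: [1.4, -1.6, 7.8]
finger_gap: 0.406
```

```bash
cat >> h.py <<'E'
E
python3 - <<'E'
from h import *
to([.5805,-.0356,.392],-61.6)
s=sense(); M=R.from_quat(s["tool_rot"]).as_matrix(); print("tool F",(M.T@s["force"]).round(1))
# arc way-points in tool axes from here: gate catch at (20,155) from hinge
y=M[:2,1]*-1; h=np.arctan2(*y[::-1]); c=s["tcp_pos"][:2]
def cat(a): 
    X=np.array([np.sin(h+a),-np.cos(h+a)]); Y=np.array([np.cos(h+a),np.sin(h+a)]); return .020*X+.155*Y
for d in range(0,95,5):
    e=np.r_[cat(np.radians(d))-cat(0),0]; print(d,(M.T@e*1000)[:2].round(1),(c+e[:2]).round(3))
print("hinge",c-cat(0))
E
```

```text
t 7.15 tcp [ 0.5822 -0.0362  0.3973] jaw -61.62 F [ 1.4 -1.6  7.8] gap 0.406
shift [-1.2 -1.3  5.3] turn -0.02
tool F [ 0.5  2.1 -7.8]
0 [0. 0.] [ 0.582 -0.036]
5 [-13.6  -1.2] [ 0.57  -0.042]
10 [-27.2  -1.1] [ 0.558 -0.048]
15 [-40.8   0.1] [ 0.546 -0.056]
20 [-54.2   2.5] [ 0.536 -0.064]
25 [-67.4   6.1] [ 0.526 -0.074]
30 [-80.2  10.8] [ 0.517 -0.084]
35 [-92.5  16.6] [ 0.509 -0.095]
40 [-104.3   23.4] [ 0.502 -0.106]
45 [-115.5   31.3] [ 0.495 -0.119]
50 [-125.9   40. ] [ 0.49  -0.131]
55 [-135.5   49.7] [ 0.487 -0.144]
60 [-144.2   60.2] [ 0.484 -0.158]
65 [-152.    71.4] [ 0.482 -0.171]
70 [-158.8   83.2] [ 0.482 -0.185]
75 [-164.5   95.6] [ 0.483 -0.198]
80 [-169.2  108.4] [ 0.485 -0.212]
85 [-172.7  121.6] [ 0.488 -0.225]
90 [-175.  135.] [ 0.492 -0.238]
hinge [ 0.63826481 -0.18209066]
```

The gate catch is squeezed to a gap of 0.406, the same as the lock catch when fully in. I'll start the swing along the computed arc.

servo_tool:
  rows:
    - [[-7, -1, 0], -2.5, -1]
    - [[-13.5, -1, 0], -5, -1]
    - [[-20.5, -1, 0], -7.5, -1]
    - [[-27, -1, 0], -10, -1]
    - [[-34, -0.5, 0], -12.5, -1]
    - [[-41, 0, 0], -15, -1]
    - [[-47.5, 1, 0], -17.5, -1]
    - [[-54, 2.5, 0], -20, -1]

```text
t: 7.95
tcp_pos: [0.5356, -0.0635, 0.3973]
tool_rot: [0.912, 0.41, 0.002, -0.002]
force: [1.1, 4.1, 0.1]
finger_gap: 0.401
```

```bash
cat >> h.py <<'E'
def swing(degs,hinge=(.6383,-.1821),h0=118.38):  # arc way-points in the present tool axes
    s=sense(); M=R.from_quat(s["tool_rot"]).as_matrix(); print("tool F",(M.T@s["force"]).round(1))
    j=np.degrees(np.arctan2(M[1,1],M[0,1])); d=s["tcp_pos"][:2]-hinge
    print("t",s["t"],"swing by jaw",(j+180-h0).round(2),"by position",(np.degrees(np.arctan2(d[1],d[0]))-np.degrees(np.arctan2(-.1821+.0362,-.6383+.5822))+0).round(2),"radius",np.hypot(*d).round(4),"z",s["tcp_pos"][2].round(4),"gap",round(float(s["finger_gap"]),3))
    for g in degs:
        a=np.radians(h0+g); p=np.array(hinge)+.02*np.array([np.sin(a),-np.cos(a)])+.155*np.array([np.cos(a),np.sin(a)])
        e=M.T@np.r_[p-s["tcp_pos"][:2],0]*1000; print(g,e[:2].round(1),"turn",round(-(h0+g-180-j),1))
E
sed -i 's/+.0362,-.6383+.5822/X/; s/np.degrees(np.arctan2(-.1821X))+0/(h0-7.35)/' h.py
python3 -c "
from h import *
swing(range(20,45,2))"
```

```text
tool F [ 3.8 -1.9 -0.1]
t 7.95 swing by jaw 19.99 by position 19.85 radius 0.1569 z 0.3973 gap 0.401
20 [-0.5  0.6] turn -0.0
22 [-5.9 -0. ] turn -2.0
24 [-11.4  -0.5] turn -4.0
26 [-16.8  -0.7] turn -6.0
28 [-22.3  -0.7] turn -8.0
30 [-27.7  -0.5] turn -10.0
32 [-33.2  -0.2] turn -12.0
34 [-38.6   0.3] turn -14.0
36 [-44.    1.1] turn -16.0
38 [-49.4   2. ] turn -18.0
40 [-54.7   3.1] turn -20.0
42 [-60.    4.4] turn -22.0
44 [-65.3   5.8] turn -24.0
```

servo_tool:
  rows:
    - [[-6, 0, 0], -2, -1]
    - [[-14, -0.5, 0], -5, -1]
    - [[-22, -0.5, 0], -8, -1]
    - [[-30, -0.5, 0], -11, -1]
    - [[-38.5, 0.5, 0], -14, -1]
    - [[-46.5, 1.5, 0], -17, -1]
    - [[-54.5, 3, 0], -20, -1]
    - [[-60, 4.5, 0], -22, -1]

```text
t: 8.75
tcp_pos: [0.498, -0.111, 0.3973]
tool_rot: [0.817, 0.577, 0.002, -0.003]
force: [-3.1, 3.0, 4.6]
finger_gap: 0.4
```

```bash
python3 -c "
from h import *
swing(range(42,68,3))
s=snapshot('scene'); cv2.imwrite('pics/s3.png',s['image'][100:400,120:520])"
```

```text
tool F [ 1.8 -3.9 -4.6]
t 8.75 swing by jaw 42.07 by position 42.11 radius 0.1573 z 0.3973 gap 0.4
42 [0.2 1.1] turn 0.1
45 [-8.   0.2] turn -2.9
48 [-16.2  -0.2] turn -5.9
51 [-24.3  -0.2] turn -8.9
54 [-32.5   0.3] turn -11.9
57 [-40.6   1.1] turn -14.9
60 [-48.7   2.4] turn -17.9
63 [-56.7   4.1] turn -20.9
66 [-64.6   6.3] turn -23.9
```

View pics/s3.png

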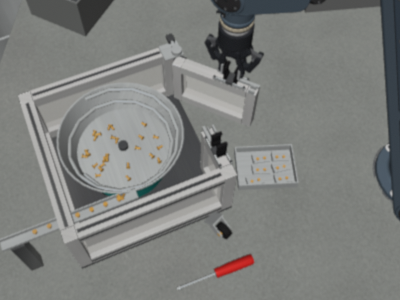

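In the scene crop the gate follows the gripper and stands well open at (215,85), with the lock tabs still in at (215,140) and the tray untouched. Continuing.

servo_tool:
  rows:
    - [[-8, 0, 0], -3, -1]
    - [[-16, 0, 0], -6, -1]
    - [[-24.5, 0, 0], -9, -1]
    - [[-32.5, 0.5, 0], -12, -1]
    - [[-40.5, 1, 0], -15, -1]
    - [[-48.5, 2.5, 0], -18, -1]
    - [[-56.5, 4, 0], -21, -1]
    - [[-64.5, 6.5, 0], -24, -1]

```text
t: 9.6
tcp_pos: [0.4811, -0.1739, 0.3973]
tool_rot: [0.678, 0.735, 0.002, -0.005]
force: [-6.7, 3.1, 6.6]
finger_gap: 0.401
```

```bash
python3 -c "
from h import *
swing(range(66,94,3))"
```

```text
tool F [ 3.7 -6.5 -6.6]
t 9.6 swing by jaw 66.2 by position 66.0 radius 0.1574 z 0.3973 gap 0.401
66 [-0.1  1.1] turn 0.2
69 [-8.3  0.3] turn -2.8
72 [-16.4  -0.2] turn -5.8
75 [-24.6  -0.2] turn -8.8
78 [-32.8   0.2] turn -11.8
81 [-40.9   1.1] turn -14.8
84 [-49.    2.4] turn -17.8
87 [-57.    4.1] turn -20.8
90 [-64.9   6.2] turn -23.8
93 [-72.7   8.7] turn -26.8
```

servo_tool:
  rows:
    - [[-8, -1.5, 0], -3, -1]
    - [[-16.5, -2, 0], -6, -1]
    - [[-24.5, -2, 0], -9, -1]
    - [[-33, -1.5, 0], -12, -1]
    - [[-41, -1, 0], -15, -1]
    - [[-49, 0.5, 0], -18, -1]
    - [[-57, 2.5, 0], -21, -1]
    - [[-65, 4.5, 0], -24, -1]

```text
t: 10.4
tcp_pos: [0.4905, -0.2385, 0.3973]
tool_rot: [0.51, 0.86, 0.003, -0.005]
force: [-3.2, 0.8, 5.0]
finger_gap: 0.399
```

servo_tool:
  rows:
    - [[0, 0, 0], 0, -1]
    - [[0, 0, 0], 0, -1]
    - [[0, 0, 0], 0, -1]

```text
t: 10.7
tcp_pos: [0.4904, -0.2381, 0.3973]
tool_rot: [0.511, 0.86, 0.003, -0.005]
force: [-0.9, 0.7, 0.5]
finger_gap: 0.405
```

```bash
python3 - <<'E'
from h import *
swing(range(87,96,3))
np.set_printoptions(precision=4,suppress=True)
for n in ("scene","top"):
    s=snapshot(n); W=world(s); cv2.imwrite(f"pics/{n}4.png",s["image"]); np.savez(f"{n}4.npz",**s)
    # gate top rail: bright, z .185-.205, in front of guard
    hx,hy=.6383,-.1821; X=W[...,0]-hx; Y=W[...,1]-hy
    m=(abs(W[...,2]-.195)<.008)&(X<-.03)&(X>-.24)&(Y<-.005)&(Y>-.16)
    p=W[m][:,:2].astype(np.float32)
    if len(p)>20:
        v=cv2.fitLine(p,cv2.DIST_HUBER,0,.01,.01).ravel(); a=np.degrees(np.arctan2(v[1],v[0]))%180+180
        print(n,len(p),"rail heading",a,"swing",a-118.38,"r max",np.hypot(p[:,0]-hx,p[:,1]-hy).max())
    im=s["image"]
    m=((im.max(-1)<60)&(W[...,2]>.225)&(W[...,2]<.262)&(W[...,0]>.45)&(W[...,1]>.03)).astype(np.uint8)
    k,L,st,c=cv2.connectedComponentsWithStats(m)
    for i in range(1,k):
        if st[i,4]>14: print(c[i],st[i,4],W[L==i].mean(0))
E
```

```text
tool F [ 1.  -0.5 -0.5]
t 10.7 swing by jaw 90.16 by position -270.28 radius 0.1582 z 0.3973 gap 0.405
87 [7.1 3.1] turn 3.2
90 [-1.   1.8] turn 0.2
93 [-9.2  0.9] turn -2.8
scene 566 rail heading 202.10426 swing 83.724266 r max 0.22850391
[336.0159 236.5238] 63 [0.5209 0.0718 0.2433]
[340.7849 247.3333] 93 [0.5089 0.0973 0.2433]
top 651 rail heading 204.54085 swing 86.16085 r max 0.22712918
[275.7059 253.3137] 51 [0.5218 0.0718 0.2514]
[263.6923 259.8846] 52 [0.509  0.0942 0.2508]
```

View pics/top4.png

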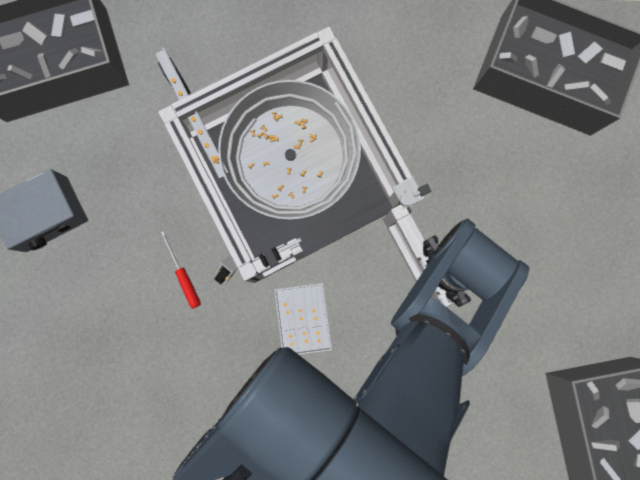

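View pics/scene4.png

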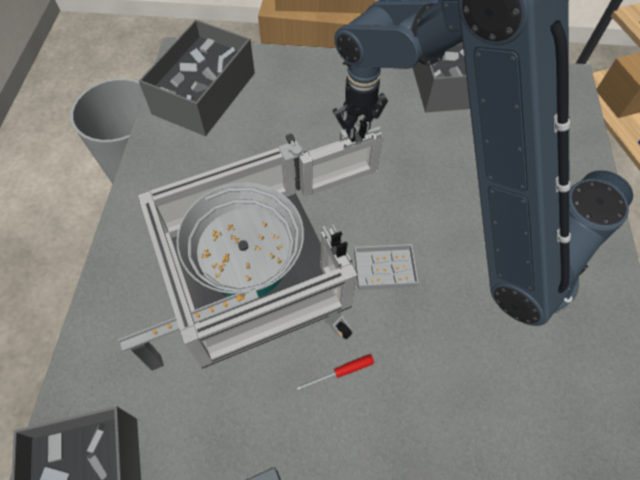

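Both views show the gate about in line with the guard's side, the lock tabs still in, and the tray, caster and screwdriver unmoved. The oil can is hidden by the arm from both cameras. The jaw heading says 90°, while the rougher fits on the half-hidden rail say 84–86°, so I'll nudge 2° to sit between them and check the can with the wrist camera.

servo_tool:
  rows:
    - [[-3, 0, 0], -1, -1]
    - [[-5.5, 0, 0], -2, -1]
    - [[-5.5, 0, 0], -2, -1]
    - [[-5.5, 0, 0], -2, -1]
    - [[-5.5, 0, 0], -2, -1]

```text
t: 11.3
tcp_pos: [0.4927, -0.2433, 0.3973]
tool_rot: [0.496, 0.869, 0.002, -0.005]
force: [-5.7, -0.5, 4.0]
finger_gap: 0.403
```

```bash
python3 - <<'E'
from h import *
swing([90])
s=snapshot("wrist"); cv2.imwrite("pics/w5.png",s["image"])
s=snapshot("top"); W=world(s); hx,hy=.6383,-.1821; a=np.radians(208.4)
X=W[...,0]-hx; Y=W[...,1]-hy; al=X*np.cos(a)+Y*np.sin(a); pe=-X*np.sin(a)+Y*np.cos(a)
for n in ("now","start"):
    if n=="start": break
m=(abs(W[...,2]-.195)<.006)&(abs(pe)<.05)&(al>.045)&(al<.12)
# rail mid-line per slice along the gate
b=[(x,pe[m&(abs(al-x)<.006)]) for x in np.arange(.05,.12,.012)]
for x,q in b: print(round(x,3),len(q),q.min().round(4) if len(q) else "",q.max().round(4) if len(q) else "")
E
```

```text
tool F [ 2.5 -5.2 -3.9]
t 11.3 swing by jaw 92.2 by position -268.25 radius 0.158 z 0.3973 gap 0.403
90 [4.5 2.4] turn 2.2
0.05 84 -0.0336 -0.0024
0.062 86 -0.0324 -0.0024
0.074 94 -0.0322 -0.0017
0.086 85 -0.0324 -0.0026
0.098 74 -0.0319 -0.0067
0.11 52 -0.0314 -0.0132
```

View pics/w5.png

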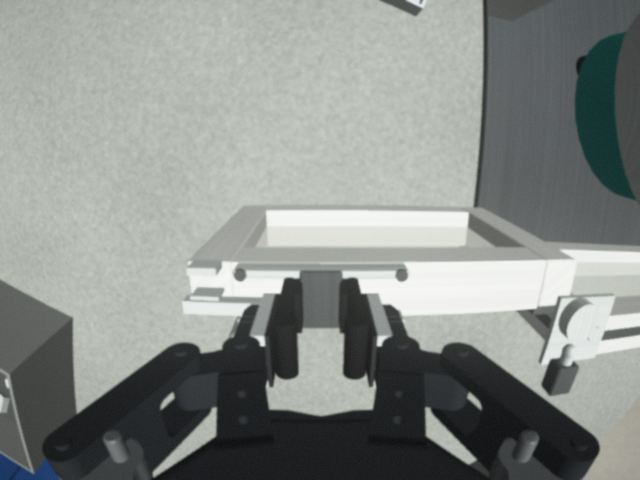

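The wrist view shows both gate tabs gripped and fully in at (290,325) and (352,325). The rail edges near the hinge now fit about 92°, agreeing with the jaw heading. Handing in.

```bash
python3 -c "
from h import *
print(sign_off())"
```

```text
the job is handed in; nothing more can be done
None
```

The job is handed in at about 11.5 s: the gate stands about square to the guard's front, and the gripper still holds its squeezed catch.

- **Lock catch:** I squeezed it fully in first. After release the tabs stayed in, at 26–29 mm apart between centres instead of about 52 mm.
- **Gate catch:** I squeezed it at 45 N and held it throughout the swing. The gripper gap stayed at 0.40–0.41 (about 34–35 mm), the same as the lock catch when fully in.
- **Gate angle:** The last jaw heading was 92°, and the rail edges near the hinge gave about 92° too. Before the last 2° nudge, two rough fits on the half-hidden rail gave 84–86° where the jaw heading gave 90°. I put that down to the arm and hinge post covering part of the rail.
- **Forces:** The wrist forces I read between moves stayed under about 10 N.
- **Bystanders:** The tray, caster and screwdriver looked unmoved in the pictures taken just before the last nudge. The arm hid the oil can in the last views, so I could not see it. By its starting position it had about 80 mm to spare from the gate at 90°, slightly less at 92°.

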